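# Open the brooch showcase past its spring catch

### The arm

A 6-joint arm with a two-finger parallel gripper is mounted at the origin on a cart in front of the work surface, level with it; the furniture and walls round the work are solid. World frame = base frame: x ahead of the robot, y to its left, z up, the work surface at z = 0. Lengths are in mm, angles in rad, forces in N, time in s.
With the tool pointing down it reaches from about 350 to 975 mm from the base axis. Payload 17.4 kg.
Tool frame: the origin (TCP) lies at the very end of the fingers, on their centre line; the grasp point (between the pads) lies 19 mm behind it; y points along the fingers, z is the direction in which the jaws open and shut, and the axes are right-handed (so a half turn about y gives the same grasp; the last joint's range is limited). The gripper opens to 85 mm and grips with 20 to 120 N. Pads are 22 mm wide; open, the fingers measure 114 mm over their backs; the gripper's body (76 mm by 85 mm) begins 54 mm behind the grasp point. The pads swing forward as they close: fully open they stand 13 mm farther back than shut.
Start: joints at [-1.223, 0.116, 1.442, -0, 1.584, -0.038], TCP at [253.994, -625.395, 231.303] pointing down, gripper open.
Joint ranges: [-2.83, 2.83], [-0.83, 2.19], [0.07, 2.5], [-1.14, 4.28], [0.01, 3], [-2.97, 2.97]. Speed limits (rad/s): [1.89, 1.89, 2.22, 3.14, 3.14, 3.14].

### API

Orientations are given as [roll, pitch, yaw] about the fixed x, y, z axes, in that order (R = Rz(yaw) Ry(pitch) Rx(roll)).
In Python, from workcell import env, camera, nets gives the robot as it stands. The module is installed in compiled form; this text tells all that it offers.
- The arm moves only by the tool step_arm, never from a script. Its arguments are lists of equal length, an entry for each row: "delta_pos": the shift along the tool's x, y, z in cm, a list of three; "delta_rot": the turn, a rotation vector about the tool's x, y, z in degrees, a list of three; "claw": the finger opening in cm, from 0 to 8.54. A call has 1 to 5 rows; each row shifts and turns the commanded pose from where the row before left it, along the tool's axes as they then stand; what a row does not reach is not made up. A row lasts 1/8 s, in which the tool goes at most 62.5 mm and 10.7 degrees, less where a joint would pass 70% of its speed; a pose out of reach is approached as far as the arm can. A call is refused whole if a number of a shift passes 6.25 or a number of a turn 10.7, either way. A call with a gripper value outside its range is refused whole. The fingers move at their own pace and stop on an object; the grip force is fixed at half the most. Time passes only in rows, so rows that do not move let the fingers close. It gives the time, the measured TCP pose, the force and the opening at its end, in the units of the state.
- env.sense(): the state, without advancing time (a new reading comes with each control period).
- camera(name): name is "scene" or "top" or "wrist"; returns a dict with "img" (384x512x3 uint8, red, green, blue), "intrinsics" (3x3 intrinsics, pixels), "dist" ([k1, k2, p1, p2, k3] as OpenCV has them; the pictures are not rectified), "R" (3x3) and "t" (3): a world point X has camera coordinates R X + t; the wrist camera has in their place "hand_eye" (4x4, takes a point from camera to tool coordinates, whose origin is the TCP and whose axes are the tool frame's). Camera axes: x right, y down, z forward; pixel columns grow to the right and rows downward; lengths in mm; the calibration is good to about 2 mm. A picture is of the moment at which its call begins: read the wrist's pose just before it. There is no depth.
- env.close_job(): hands the job in, once; it reports no verdict.
Trained networks look in a picture, given as the dict that the camera call returned (one of the last four; its "shot" number tells which), for a name from the list of things; names that differ only in an ending like _2 or _b are one class to them, and where a whole thing is asked for, a point or a joint stands for the part that bears it (a point fixed in the world has none). Each returns a list of dicts, best first, with "score" (0 to 1); they miss things now and then, are a little off and sometimes report something else, mostly with a low value. They report only what shows in the picture. A call takes as long as a camera call.
- nets.search_frame(picture, query): "point" ([x, y, z] in mm, in the coordinates of the camera as it stood for that picture, good to about 4 mm: the middle of the surface that is visible of it).
The state is a dict: "clock": time; "joint_positions": joint angles; "joint_velocities": joint speeds; "joint_torque": joint torques, N m; "tcp_pos": TCP position; "tool_rot": TCP orientation; "force": force on the tool from outside, world axes, zero at the start; "torque": the same for the moment, N m; "gripper_width": opening from 0.0 (shut) to 1.0 (fully open).
Only numpy, scipy, OpenCV 4.12 (cv2) and the standard library are available. Lean on these libraries where they do the work, as an engineer would, in place of code of your own. Each camera call takes 0.05 s, during which the arm holds its last target.

### The job

Open the small brooch showcase on the counter for a customer: with a fingertip hold its brass spring catch down and, keeping it down, push the clear sliding cover by its black finger pull to the left, past the catch, until it stops fully open. Only press and push, gently; pinch and lift nothing. Then move clear and leave the other things on the counter where they are.

Things in the scene. Friction and masses are not known exactly. Their poses are not given: they have to be found in the camera images.
- showcase: low brooch showcase, dark wooden frame, blue cushion, 140 x 300 x 45 mm, fixed. Origin: middle of its underside, on the counter. Its x points away from the robot, y along its length to the left, z up; it may be turned some 10 degrees. Along the near side runs an aluminium rail (x = -70 to -36 mm), top at z = 40 mm; the cover's track beside it stands up to 44.5 mm
- catch (a joint): how far the spring catch is pressed down: 0 up, 0.011 m bottomed; 2 N to start, 7 N at the bottom. Its nose, 3 to 1 mm left of the black pull, blocks the pull until the catch is down by more than 6 mm. Once the pull is over the nose it keeps the catch down; when pull and finger have passed, the catch springs up again
- catch_pad (a point): middle of the top of the ribbed press pad, 22 mm wide and 42 mm long (along the showcase's y), at the right end of the brass catch, a bar in a slot of the front rail; the nose at the bar's left end is 8 mm thick with a sloping back and 6 mm lower than the pad. With the catch up the pad's top is at x = -53, y = -89, z = 55 mm in the showcase's frame, the nose's at z = 49 mm
- cover (a joint): how far the clear cover is slid open along the showcase's +y (to the left): 0 shut, 0.12 m fully open against its left stop. It starts shut or up to 2 mm open, slides with 1 to 2 N, stays where it is left and cannot be lifted out of its track
- pull_face (a point): middle of the right-hand face of the black finger pull, 10 mm below its top; moves with the cover. The pull is an upright plate 24 mm wide (x), 12 mm thick (y), z = 43 to 70 mm, over the front rail. Shut, this face is at x = -53, y = -66 mm, 2 mm left of the pad's left end, so that a finger on the pad pushes it with its flank
- pen: blue ball pen lying on the counter before the showcase, 11 x 133 x 9 mm, loose; origin in the middle of its underside. Leave it alone
- stamp: wooden hand stamp standing on the counter before the showcase, near the press pad, 26 x 45 x 67 mm, loose; origin in the middle of its underside. Leave it alone
- boxed_candle: boxed candle with blue flowers left of the showcase, 56 x 56 x 66 mm, loose; origin in the middle of its underside. Leave it alone
- doll: small turned wooden doll standing at the right end of the showcase, 30 x 30 x 100 mm, loose, easily knocked over; origin in the middle of its underside. Leave it alone

How it is judged:
By the outcome, as a careful person would: the job done as asked, in the order asked, and still so for the second after the job is handed in, with the robot touching nothing.
It also fails if it takes over 42 s, if anything falls off the work surface, if the arm or the gripper's body presses on something with over 40 N, if the wrist force passes 120 N, or if a joint passes its speed limit or range.

## Working session

There is one attempt and no reset: what is moved stays moved. The work goes in short steps, Python scripts to look and compute and a tool call to move; the robot and the scene stay as the last step left them, time stands still between calls to the robot, and variables do not carry over. Pictures are saved under pics/ and viewed, and the job is handed in when it is done.

Besides the shell and the picture viewer there is one more tool, called after "Emit:" by a JSON object that holds its "api" and its "payload", one argument or row to a line. step_arm: Moves the arm, as the interface text tells. Its arguments: {"type":"object","properties":{"delta_pos":{"type":"array","items":{"type":"array","items":{"type":"number"}}},"delta_rot":{"type":"array","items":{"type":"array","items":{"type":"number"}}},"claw":{"type":"array","items":{"type":"number"}}},"required":["delta_pos","delta_rot","claw"]}

```bash
mkdir -p pics; cat > h.py <<'E'
import numpy as np, cv2
from scipy.spatial.transform import Rotation as Ro
from workcell import env, camera, nets
def save(p,n): cv2.imwrite('pics/'+n+'.png', cv2.cvtColor(p['img'],cv2.COLOR_RGB2BGR))
def RT(p,s=None):
    if 'R' in p: return np.array(p['R']),np.array(p['t']).ravel()
    T=np.eye(4);T[:3,:3]=Ro.from_euler('xyz',s['tool_rot']).as_matrix();T[:3,3]=s['tcp_pos']
    M=np.linalg.inv(T@np.array(p['hand_eye']));return M[:3,:3],M[:3,3]
def w(p,pt,s=None):
    R,t=RT(p,s);return R.T@(np.array(pt)-t)
def ray(p,uv,z,s=None):
    R,t=RT(p,s);u=cv2.undistortPoints(np.array([[uv]],float),np.array(p['intrinsics']),np.array(p['dist'])).ravel()
    d=R.T@np.array([u[0],u[1],1]);c=-R.T@t;return c+d*(z-c[2])/d[2]
def proj(p,X,s=None):
    R,t=RT(p,s);return cv2.projectPoints(np.atleast_2d(np.array(X,float)),cv2.Rodrigues(R)[0],t,np.array(p['intrinsics']),np.array(p['dist']))[0][:,0]
E
python3 - <<'E'
from h import *
np.set_printoptions(precision=1,suppress=True)
s=env.sense();print(s['clock'],s['tcp_pos'],s['tool_rot'],s['gripper_width'],s['force'])
print(Ro.from_euler('xyz',s['tool_rot']).as_matrix())
for c in ['scene','top']:
    p=camera(c);save(p,c)
    print(c,-RT(p)[0].T@RT(p)[1])
    for q in ['showcase','catch_pad','pull_face','pen','stamp','boxed_candle','doll','catch','cover']:
        for r in nets.search_frame(p,q)[:2]: print(q,r['score'],w(p,r['point']),proj(p,w(p,r['point'])))
print(env.sense()['clock'])
E
```

```text
0.0 [ 253.9 -625.2  230.6] [-1.6  0.  -2.8] 1.0010696499819538 [-0.4 -0.1  0.4]
[[-0.9 -0.   0.4]
 [-0.4  0.  -0.9]
 [-0.  -1.  -0. ]]
scene [-20.4 513.9 904.5]
showcase 0.84 [485.1 -12.   34.1] [[266.1 204.8]]
catch_pad 0.45 [ 451.4 -123.5   47.7] [[307.9 185.2]]
pull_face 0.74 [517.2 -95.6  38.4] [[280.8 179.3]]
pen 0.71 [399.7   9.1  10.4] [[284.9 236.4]]
pen 0.2 [486.4 -16.3  38.3] [[267.1 202.5]]
stamp 0.64 [ 400.1 -134.6   16.5] [[325.2 202.6]]
boxed_candle 0.83 [493.8 184.4  36. ] [[200.6 248.4]]
doll 0.78 [ 557.4 -202.9   64.7] [[298.9 144. ]]
doll 0.71 [ 451.5 -121.3   46.4] [[307.2 186. ]]
catch 0.46 [ 450.5 -117.5   46.5] [[306.5 187. ]]
cover 0.62 [513.1 -94.4  40.5] [[281.7 179.8]]
top [372.7 -28.7 897.5]
showcase 0.57 [495.8 -37.4  41. ] [[280.1 202.2]]
catch_pad 0.58 [ 456.8 -125.8   57. ] [[322.5 220.9]]
pull_face 0.72 [ 517.  -100.1   42.4] [[309.7 193. ]]
pen 0.63 [392.   -0.6   9.4] [[261.8 251.1]]
stamp 0.8 [ 405.8 -135.6   19.6] [[325.  246.5]]
boxed_candle 0.92 [504.5 163.8  39.3] [[187. 196.]]
boxed_candle 0.32 [ 456.2 -121.1   54.8] [[320.1 221.2]]
doll 0.81 [ 558.6 -206.1   93.7] [[365.3 169.7]]
doll 0.18 [ 453.9 -125.5   55.6] [[322.3 222.3]]
catch 0.65 [ 455.8 -124.6   56.3] [[321.9 221.4]]
cover 0.72 [517.  -95.5  41.4] [[307.5 193. ]]
1.0
```

```bash
python3 - <<'E'
import cv2
a=cv2.imread('pics/top.png');cv2.imwrite('pics/topz.png',cv2.resize(a[140:280,160:400],None,fx=3.3,fy=3.3,interpolation=cv2.INTER_CUBIC))
a=cv2.imread('pics/scene.png');cv2.imwrite('pics/scenez.png',cv2.resize(a[110:290,160:370],None,fx=3.3,fy=3.3,interpolation=cv2.INTER_CUBIC))
E
```

```text
(no output)
```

View pics/topz.png

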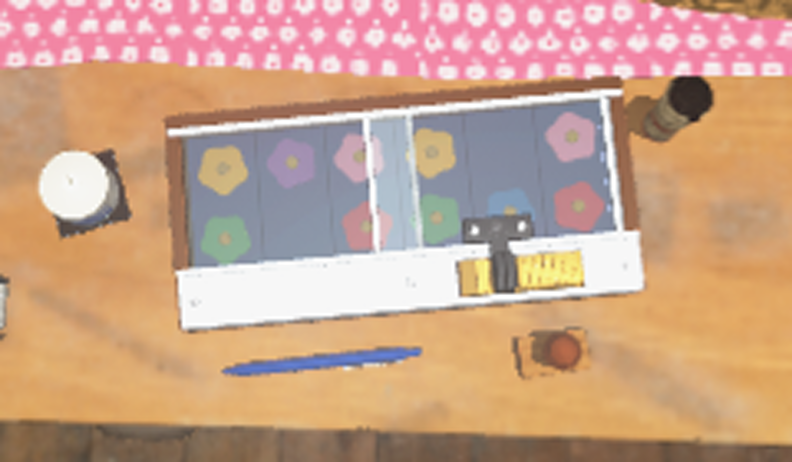

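View pics/scenez.png

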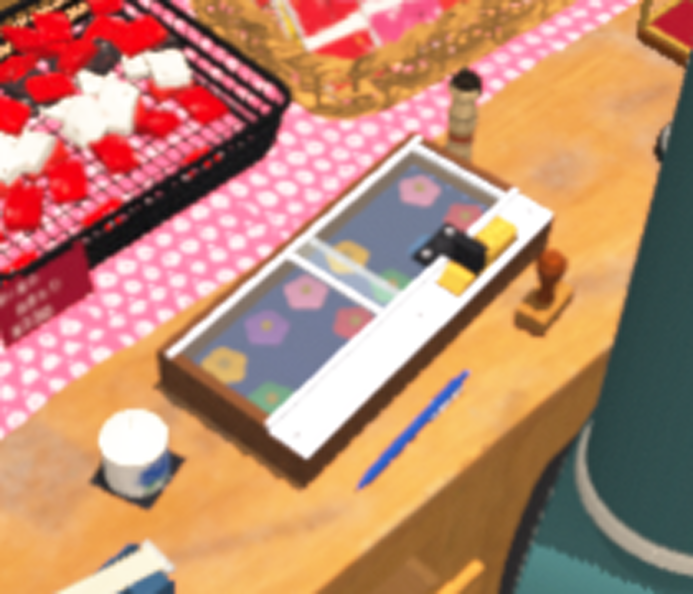

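The top view shows the showcase with its rail corners at crop (182,330) and (643,292). The pad's right end is at about (583,265) and the black pull at (503,270). The stamp is in front of the pad and the doll is at the back right. Next I'll fit the showcase pose.

```bash
python3 - <<'E'
from h import *
from scipy.optimize import least_squares
np.set_printoptions(precision=2,suppress=True)
P={c:camera(c) for c in('top','scene')}
o={'top':(160,140),'scene':(160,110)}
obs=[('top',(182,330),(-70,150,40)),('top',(643,292),(-70,-150,40)),('top',(622,80),(70,-150,45)),('top',(165,118),(70,150,45)),
('top',(583,252),(-42,-110,55)),('top',(585,286),(-64,-110,55)),
('scene',(303,466),(-70,150,40)),('scene',(552,215),(-70,-150,40)),('scene',(413,137),(70,-150,45)),('scene',(160,354),(70,150,45))]
def W(v,m):
    c,s=np.cos(v[2]),np.sin(v[2]);m=np.array(m,float);return np.array([v[0]+c*m[0]-s*m[1],v[1]+s*m[0]+c*m[1],m[2]])
def f(v,cs=('top','scene')):
    r=[]
    for c,uv,m in obs:
        if c in cs: r+=list(proj(P[c],W(v,m))[0]-(np.array(uv)/3.3+o[c]-0.35))
    return np.array(r)
for cs in [('top',),('scene',),('top','scene')]:
    q=least_squares(lambda v:f(v,cs),[500,-30,0.05],loss='soft_l1',x_scale=[10,10,.05]);print(cs,q.x,np.degrees(q.x[2]),q.fun.reshape(-1,2).tolist() if len(cs)>1 else np.sqrt(np.mean(q.fun**2)))
v=q.x
print('pad',W(v,(-53,-89,55)),'pull',W(v,(-53,-66,60)),'end',W(v,(-53,54,60)))
s=env.sense();R=Ro.from_euler('xyz',s['tool_rot']).as_matrix();print(R,s['tcp_pos'])
E
```

```text
('top',) [497.58 -39.94   0.11] 6.293621444159279 0.6134880761929707
('scene',) [495.45 -34.19   0.11] 6.538186405185519 1.0133200113234377
('top', 'scene') [497.23 -38.77   0.11] 6.427623904775548 [[-1.7492803532477978, 0.6748683427634887], [0.658003690200303, 0.30912428826425753], [-0.40139302805323496, -0.8441059573670202], [-0.9922454151617899, -0.061815535885159534], [-0.773044482018463, 0.0028664679610699295], [-0.17155126652011177, 0.26772283102039296], [1.380189943532713, -1.9594320546376025], [1.7934543900471454, -0.3774848123246386], [0.44760366671653173, -2.5668229923168724], [-0.9443906975449465, -1.3418821386052286]]
pad [ 454.53 -133.14   55.  ] pull [ 451.95 -110.28   60.  ] end [438.52   8.96  60.  ]
[[-0.93 -0.    0.38]
 [-0.38 -0.   -0.93]
 [ 0.   -1.    0.  ]] [ 254.01 -625.4   231.3 ]
```

Emit:
{"api": "step_arm", "payload": {
  "delta_pos": [
    [0,0,0],
    [0,0,0],
    [-2.5,0,-4.5],
    [-2.5,0,-4.5],
    [-2.5,0,-4.5]
  ],
  "delta_rot": [
    [0,8,0],
    [0,7.8,0],
    [0,0,0],
    [0,0,0],
    [0,0,0]
  ],
  "claw": [0,0,0,0,0]
}}

```text
clock: 1.72
tcp_pos: [314.1, -481.6, 231.3]
tool_rot: [-1.571, 0.0, -3.032]
force: [1.3, 0.6, -0.4]
gripper_width: -0.002
```

Emit:
{"api": "step_arm", "payload": {
  "delta_pos": [
    [-2.5,0,-4.5],
    [-2.5,0,-4.5],
    [-2.5,0,-4.5],
    [-2.5,0,-4.5],
    [-2.5,0,-4.5]
  ],
  "delta_rot": [
    [0,0,0],
    [0,0,0],
    [0,0,0],
    [0,0,0],
    [0,0,0]
  ],
  "claw": [0,0,0,0,0]
}}

```text
clock: 2.35
tcp_pos: [413.6, -244.0, 231.5]
tool_rot: [-1.57, 0.001, -3.032]
force: [0.7, -0.3, -0.3]
gripper_width: -0.001
```

Emit:
{"api": "step_arm", "payload": {
  "delta_pos": [
    [-2.5,0,-4.5],
    [-2.5,0,-4.5],
    [0,0,0],
    [0,0,0]
  ],
  "delta_rot": [
    [0,0,0],
    [0,0,0],
    [0,0,0],
    [0,0,0]
  ],
  "claw": [0,0,0,0]
}}

```text
clock: 2.85
tcp_pos: [453.0, -150.8, 231.4]
tool_rot: [-1.571, -0.0, -3.031]
force: [0.3, -0.0, 0.5]
gripper_width: -0.003
```

```bash
python3 - <<'E'
from h import *
np.set_printoptions(precision=3,suppress=True)
s=env.sense();p=camera('wrist');save(p,'w1')
np.save('w1.npy',dict(p=p,s=s),allow_pickle=True)
print(s['tcp_pos'],Ro.from_euler('xyz',s['tool_rot']).as_matrix(),p['hand_eye'])
for q in ['catch_pad','pull_face','stamp']:
    for r in nets.search_frame(p,q)[:2]: print(q,r['score'],w(p,r['point'],s),proj(p,w(p,r['point'],s),s))
E
```

```text
[ 453.004 -150.787  231.369] [[-0.994 -0.     0.11 ]
 [-0.11  -0.    -0.994]
 [ 0.    -1.     0.   ]] [[  -0.001    0.954    0.301  -78.028]
 [  -0.      -0.301    0.954 -142.966]
 [   1.       0.001    0.001   -0.781]
 [   0.       0.       0.       1.   ]]
catch_pad 0.81 [ 460.745 -120.863   50.882] [[231.431 166.8  ]]
pull_face 0.58 [517.195 -99.249  45.192] [[217.351 115.933]]
stamp 0.8 [ 412.36  -140.184   19.668] [[244.381 198.372]]
```

View pics/w1.png

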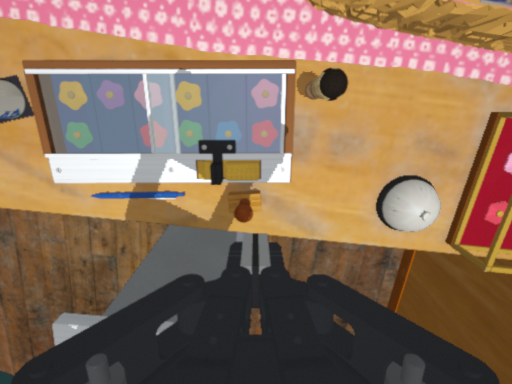

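```bash
python3 - <<'E'
import cv2
a=cv2.imread('pics/w1.png');cv2.imwrite('pics/w1z.png',cv2.resize(a[130:230,180:310],None,fx=6,fy=6,interpolation=cv2.INTER_CUBIC))
E
```

```text
(no output)
```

View pics/w1z.png

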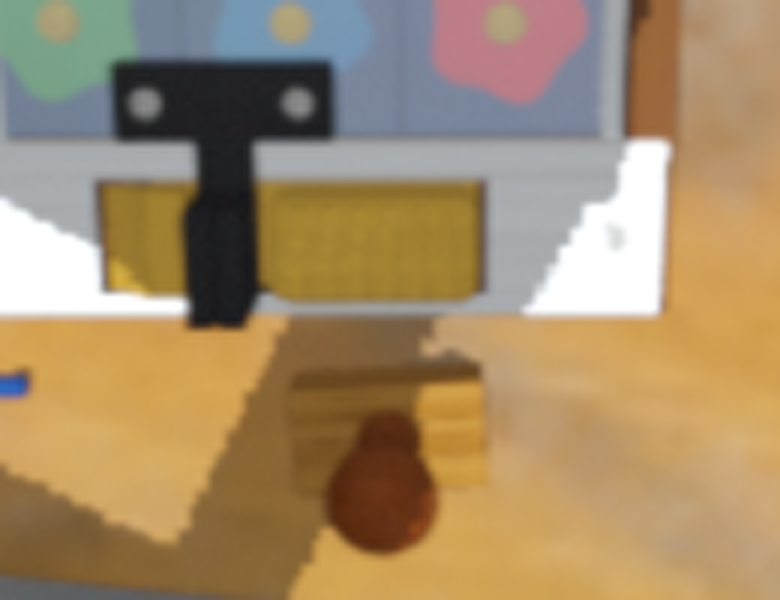

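```bash
cat >> h.py <<'E'
def W(v,m):
    c,s=np.cos(v[2]),np.sin(v[2]);m=np.array(m,float);return np.array([v[0]+c*m[0]-s*m[1],v[1]+s*m[0]+c*m[1],m[2]])
E
python3 - <<'E'
from h import *
from scipy.optimize import least_squares
np.set_printoptions(precision=2,suppress=True)
d=np.load('w1.npy',allow_pickle=True).item();p,s=d['p'],d['s']
z=lambda a,b:(a/6+180-.4,b/6+130-.4)
obs=[(z(662,314),(-70,-150,40)),(z(480,300),(-64,-110,55)),(z(480,182),(-42,-110,55)),((296,61),(70,-150,45)),((24,61),(70,150,45)),((53,184),(-70,150,40))]
f=lambda v:np.concatenate([proj(p,W(v,m),s)[0]-uv for uv,m in obs])
q=least_squares(f,[497,-39,.11],loss='soft_l1',x_scale=[10,10,.05]);v=q.x
print(v,np.degrees(v[2]),f(v).reshape(-1,2))
for n,m in [('pad',(-53,-89,55)),('pull top R near',(-65,-66,70)),('pull top L near',(-65,-54,70)),('padL',(-64,-68,55))]:
    u=proj(p,W(v,m),s)[0];print(n,W(v,m),(u-[180,130]+.4)*6)
E
```

```text
[498.86 -39.58   0.12] 6.829296218493765 [[ 1.26  0.19]
 [ 0.1   1.16]
 [ 0.06  2.76]
 [-0.03 -2.04]
 [-4.03 -0.33]
 [ 0.23 -0.12]]
pad [ 456.82 -134.25   55.  ] [374.78 254.12]
pull top R near [ 442.17 -112.84   70.  ] [253.   333.45]
pull top L near [ 440.75 -100.93   70.  ] [190.56 333.91]
padL [ 443.4  -114.71   55.  ] [271.36 308.55]
```

Emit:
{"api": "step_arm", "payload": {
  "delta_pos": [
    [-0.25,3,-0.8],
    [-0.28,4,-0.78],
    [0,4,0],
    [0,3.5,0],
    [0,1,0]
  ],
  "delta_rot": [
    [0,0,0],
    [0,0,0],
    [0,0,0],
    [0,0,0],
    [0,0,0]
  ],
  "claw": [0,0,0,0,0]
}}

```text
clock: 3.68
tcp_pos: [455.5, -134.7, 74.4]
tool_rot: [-1.572, -0.003, -3.033]
force: [0.1, -0.6, 0.5]
gripper_width: -0.004
```

Emit:
{"api": "step_arm", "payload": {
  "delta_pos": [
    [0,0,0],
    [0,0,0]
  ],
  "delta_rot": [
    [0,0,0],
    [0,0,0]
  ],
  "claw": [0,0]
}}

```text
clock: 3.92
tcp_pos: [457.3, -134.8, 77.9]
tool_rot: [-1.57, 0.002, -3.032]
force: [-0.4, 0.8, -0.1]
gripper_width: -0.003
```

```bash
python3 - <<'E'
from h import *
np.set_printoptions(precision=2,suppress=True)
s=env.sense();print(s['tcp_pos'],s['force'])
p=camera('wrist');a=cv2.cvtColor(p['img'],cv2.COLOR_RGB2BGR);cv2.imwrite('pics/w2.png',cv2.resize(a[100:300,150:400],None,fx=3,fy=3,interpolation=cv2.INTER_CUBIC))
p=camera('top');a=cv2.cvtColor(p['img'],cv2.COLOR_RGB2BGR);cv2.imwrite('pics/t2.png',cv2.resize(a[160:280,240:400],None,fx=4,fy=4,interpolation=cv2.INTER_CUBIC))
E
```

```text
[ 457.28 -134.8    77.9 ] [-0.44  0.76 -0.09]
```

View pics/w2.png

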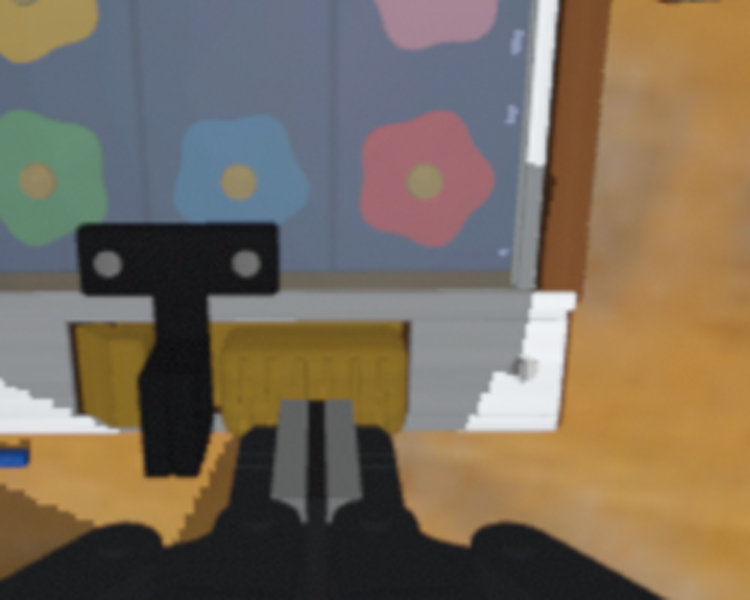

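View pics/t2.png

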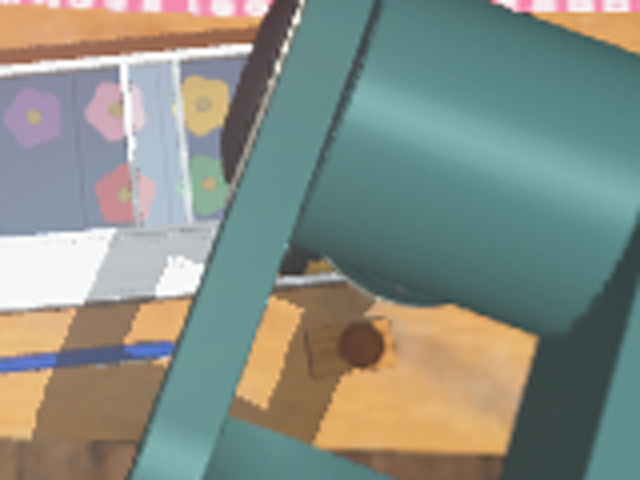

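The finger is lined up over the pad: in the zoom the fingertips are at about (315,400) and the pad spans x 220 to 408. Now I'll go down and press.

Emit:
{"api": "step_arm", "payload": {
  "delta_pos": [
    [0,1,0],
    [0,0.7,0],
    [0,0.2,0],
    [0,0.2,0]
  ],
  "delta_rot": [
    [0,0,0],
    [0,0,0],
    [0,0,0],
    [0,0,0]
  ],
  "claw": [0,0,0,0]
}}

```text
clock: 4.53
tcp_pos: [456.6, -134.4, 55.2]
tool_rot: [-1.571, -0.0, -3.032]
force: [-0.2, 1.0, 0.4]
gripper_width: -0.001
```

Emit:
{"api": "step_arm", "payload": {
  "delta_pos": [
    [0,0.2,0],
    [0,0.2,0],
    [0,0.2,0]
  ],
  "delta_rot": [
    [0,0,0],
    [0,0,0],
    [0,0,0]
  ],
  "claw": [0,0,0]
}}

```text
clock: 4.9
tcp_pos: [456.7, -134.4, 49.4]
tool_rot: [-1.571, 0.0, -3.032]
force: [-1.9, -0.3, 3.6]
gripper_width: 0.001
```

Emit:
{"api": "step_arm", "payload": {
  "delta_pos": [
    [0,0.15,0],
    [0,0,0]
  ],
  "delta_rot": [
    [0,0,0],
    [0,0,0]
  ],
  "claw": [0,0]
}}

```text
clock: 5.15
tcp_pos: [456.7, -134.4, 47.9]
tool_rot: [-1.571, 0.0, -3.032]
force: [-1.8, -0.8, 5.0]
gripper_width: -0.005
```

Emit:
{"api": "step_arm", "payload": {
  "delta_pos": [
    [0,0.15,0],
    [0,0.05,0],
    [0,0,-0.3],
    [0,0,-0.3]
  ],
  "delta_rot": [
    [0,0,0],
    [0,0,0],
    [0,0,0],
    [0,0,0]
  ],
  "claw": [0,0,0,0]
}}

```text
clock: 5.65
tcp_pos: [456.4, -128.8, 46.3]
tool_rot: [-1.57, 0.001, -3.032]
force: [0.7, -3.3, 4.9]
gripper_width: -0.002
```

Emit:
{"api": "step_arm", "payload": {
  "delta_pos": [
    [0,0,-0.3],
    [0,0,-0.3],
    [0,0,-0.3]
  ],
  "delta_rot": [
    [0,0,0],
    [0,0,0],
    [0,0,0]
  ],
  "claw": [0,0,0]
}}

```text
clock: 6.02
tcp_pos: [455.5, -120.0, 46.4]
tool_rot: [-1.569, 0.001, -3.032]
force: [1.2, -4.3, 6.1]
gripper_width: -0.003
```

Emit:
{"api": "step_arm", "payload": {
  "delta_pos": [
    [0,0,-0.3],
    [0,0,-0.3],
    [0,0,-0.3]
  ],
  "delta_rot": [
    [0,0,0],
    [0,0,0],
    [0,0,0]
  ],
  "claw": [0,0,0]
}}

```text
clock: 6.4
tcp_pos: [454.4, -111.0, 46.3]
tool_rot: [-1.569, 0.001, -3.032]
force: [0.3, -4.5, 5.2]
gripper_width: 0.001
```

```bash
python3 - <<'E'
from h import *
p=camera('wrist');a=cv2.cvtColor(p['img'],cv2.COLOR_RGB2BGR);cv2.imwrite('pics/w3.png',cv2.resize(a[100:300,150:400],None,fx=3,fy=3,interpolation=cv2.INTER_CUBIC))
E
```

```text
(no output)
```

View pics/w3.png

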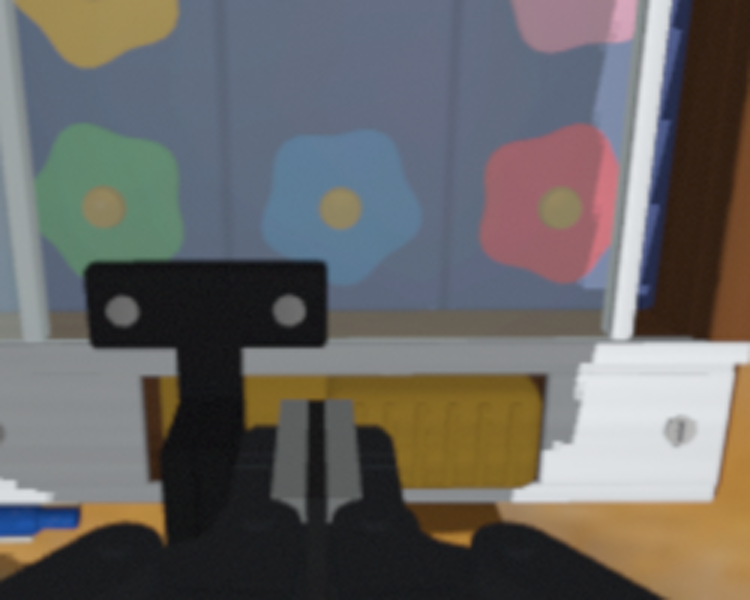

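The cover is moving: a gap of about 15 mm shows at its right edge, crop x 640 to 710. I'll keep pushing at this height.

Emit:
{"api": "step_arm", "payload": {
  "delta_pos": [
    [0,0,-0.4],
    [0,0,-0.4],
    [0,0,-0.4],
    [0,0,-0.4]
  ],
  "delta_rot": [
    [0,0,0],
    [0,0,0],
    [0,0,0],
    [0,0,0]
  ],
  "claw": [0,0,0,0]
}}

```text
clock: 6.95
tcp_pos: [452.2, -94.4, 45.8]
tool_rot: [-1.571, 0.0, -3.032]
force: [-0.4, -3.0, 1.5]
gripper_width: 0.0
```

Emit:
{"api": "step_arm", "payload": {
  "delta_pos": [
    [0,0,-0.5],
    [0,0,-0.5],
    [0,0,-0.5],
    [0,0,-0.5]
  ],
  "delta_rot": [
    [0,0,0],
    [0,0,0],
    [0,0,0],
    [0,0,0]
  ],
  "claw": [0,0,0,0]
}}

```text
clock: 7.45
tcp_pos: [449.9, -74.2, 45.7]
tool_rot: [-1.571, -0.0, -3.031]
force: [0.5, -0.7, 1.7]
gripper_width: 0.004
```

Emit:
{"api": "step_arm", "payload": {
  "delta_pos": [
    [0,0,-0.5],
    [0,0,-0.5],
    [0,0,-0.5],
    [0,0,-0.5]
  ],
  "delta_rot": [
    [0,0,0],
    [0,0,0],
    [0,0,0],
    [0,0,0]
  ],
  "claw": [0,0,0,0]
}}

```text
clock: 7.95
tcp_pos: [447.7, -54.5, 45.7]
tool_rot: [-1.571, -0.0, -3.032]
force: [-1.2, -1.4, -0.9]
gripper_width: 0.001
```

Emit:
{"api": "step_arm", "payload": {
  "delta_pos": [
    [0,0,-0.5],
    [0,0,-0.5],
    [0,0,-0.5]
  ],
  "delta_rot": [
    [0,0,0],
    [0,0,0],
    [0,0,0]
  ],
  "claw": [0,0,0]
}}

```text
clock: 8.32
tcp_pos: [446.1, -39.6, 45.7]
tool_rot: [-1.571, -0.0, -3.032]
force: [-0.5, -1.4, -0.5]
gripper_width: 0.003
```

Emit:
{"api": "step_arm", "payload": {
  "delta_pos": [
    [0,0,-0.5],
    [0,0,-0.5],
    [0,0,-0.4],
    [0,0,-0.3]
  ],
  "delta_rot": [
    [0,0,0],
    [0,0,0],
    [0,0,0],
    [0,0,0]
  ],
  "claw": [0,0,0,0]
}}

```text
clock: 8.82
tcp_pos: [444.3, -22.8, 45.8]
tool_rot: [-1.571, 0.0, -3.031]
force: [-1.0, -2.2, -0.7]
gripper_width: 0.002
```

Emit:
{"api": "step_arm", "payload": {
  "delta_pos": [
    [0,0,-0.3],
    [0,0,-0.2],
    [0,0,-0.2]
  ],
  "delta_rot": [
    [0,0,0],
    [0,0,0],
    [0,0,0]
  ],
  "claw": [0,0,0]
}}

```text
clock: 9.2
tcp_pos: [443.5, -16.0, 45.8]
tool_rot: [-1.571, -0.0, -3.032]
force: [-0.8, -1.2, -0.5]
gripper_width: -0.001
```

```bash
python3 - <<'E'
from h import *
p=camera('wrist');save(p,'w4')
E
```

```text
(no output)
```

View pics/w4.png

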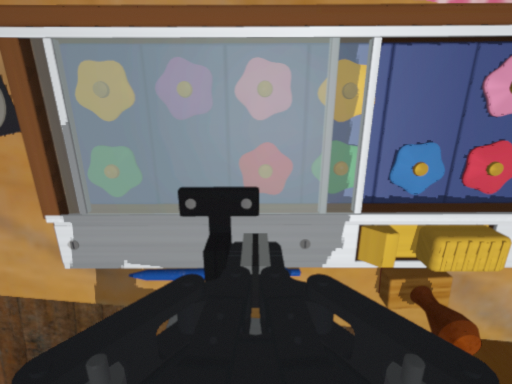

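The catch has sprung up again at image (375 to 505, 245), and the cover is nearly at the left. I'll push on in small steps until it hits the stop.

Emit:
{"api": "step_arm", "payload": {
  "delta_pos": [
    [0,0,-0.2],
    [0,0,-0.2],
    [0,0,-0.2]
  ],
  "delta_rot": [
    [0,0,0],
    [0,0,0],
    [0,0,0]
  ],
  "claw": [0,0,0]
}}

```text
clock: 9.62
tcp_pos: [442.9, -10.0, 45.8]
tool_rot: [-1.571, 0.0, -3.032]
force: [-0.6, -0.8, 0.1]
gripper_width: 0.002
```

Emit:
{"api": "step_arm", "payload": {
  "delta_pos": [
    [0,0,-0.15],
    [0,0,-0.15]
  ],
  "delta_rot": [
    [0,0,0],
    [0,0,0]
  ],
  "claw": [0,0]
}}

```text
clock: 9.88
tcp_pos: [442.6, -7.0, 45.8]
tool_rot: [-1.571, 0.0, -3.032]
force: [-0.0, -0.4, -0.2]
gripper_width: 0.002
```

Emit:
{"api": "step_arm", "payload": {
  "delta_pos": [
    [0,0,-0.15]
  ],
  "delta_rot": [
    [0,0,0]
  ],
  "claw": [0]
}}

```text
clock: 10.0
tcp_pos: [442.4, -5.7, 45.8]
tool_rot: [-1.571, -0.0, -3.032]
force: [-0.1, -8.0, 1.4]
gripper_width: -0.001
```

Emit:
{"api": "step_arm", "payload": {
  "delta_pos": [
    [0,0,-0.15]
  ],
  "delta_rot": [
    [0,0,0]
  ],
  "claw": [0]
}}

```text
clock: 10.12
tcp_pos: [442.3, -5.3, 45.9]
tool_rot: [-1.568, -0.0, -3.032]
force: [-0.2, -22.4, -0.2]
gripper_width: -0.002
```

The force rose to 22 N with no further travel, so that's the stop. I'll back off and clear upward.

Emit:
{"api": "step_arm", "payload": {
  "delta_pos": [
    [0,0,0.3],
    [0,0,0.7],
    [0,-2,0.3],
    [0,-5,0],
    [0,-6,0]
  ],
  "delta_rot": [
    [0,0,0],
    [0,0,0],
    [0,0,0],
    [0,0,0],
    [0,0,0]
  ],
  "claw": [0,0,0,0,0]
}}

```text
clock: 10.75
tcp_pos: [443.1, -17.3, 176.6]
tool_rot: [-1.571, -0.002, -3.032]
force: [0.9, -0.6, -0.5]
gripper_width: -0.0
```

Emit:
{"api": "step_arm", "payload": {
  "delta_pos": [
    [0,-5,3],
    [1,-1,6],
    [1,0,6],
    [1,0,6],
    [1,0,6]
  ],
  "delta_rot": [
    [0,0,0],
    [0,0,0],
    [0,0,0],
    [0,0,0],
    [0,0,0]
  ],
  "claw": [0,0,0,0,0]
}}

```text
clock: 11.38
tcp_pos: [433.0, -292.1, 236.0]
tool_rot: [-1.571, 0.001, -3.032]
force: [1.1, 0.4, 0.0]
gripper_width: -0.002
```

Emit:
{"api": "step_arm", "payload": {
  "delta_pos": [
    [1,0,6],
    [1,0,6],
    [0,0,0]
  ],
  "delta_rot": [
    [0,0,0],
    [0,0,0],
    [0,0,0]
  ],
  "claw": [0,0,0]
}}

```text
clock: 11.75
tcp_pos: [425.8, -414.6, 234.5]
tool_rot: [-1.572, -0.001, -3.035]
force: [0.6, 0.6, 0.8]
gripper_width: -0.003
```

```bash
python3 - <<'E'
from h import *
np.set_printoptions(precision=1,suppress=True)
p=camera('top');a=cv2.cvtColor(p['img'],cv2.COLOR_RGB2BGR);cv2.imwrite('pics/t5.png',cv2.resize(a[140:280,160:400],None,fx=3.3,fy=3.3,interpolation=cv2.INTER_CUBIC))
for q in ['pull_face','pen','stamp','boxed_candle','doll','catch_pad']:
    for r in nets.search_frame(p,q)[:1]: print(q,r['score'],w(p,r['point']))
v=[498,-39.5,np.radians(6.5)]
for n,m in [('R open',(-53,54,70)),('L open',(-53,66,70))]: print(n,(proj(p,W(v,m))[0]-[160,140])*3.3)
E
```

```text
pull_face 0.78 [504.9  18.4  45.4]
pen 0.72 [392.3   4.4   6. ]
stamp 0.63 [ 406.9 -135.7   19.6]
boxed_candle 0.72 [ 454.3 -120.9   54.8]
doll 0.74 [ 557.3 -206.5   91.3]
catch_pad 0.64 [ 455.8 -118.    57.9]
R open [321.3 287.1]
L open [302.  288.8]
```

View pics/t5.png

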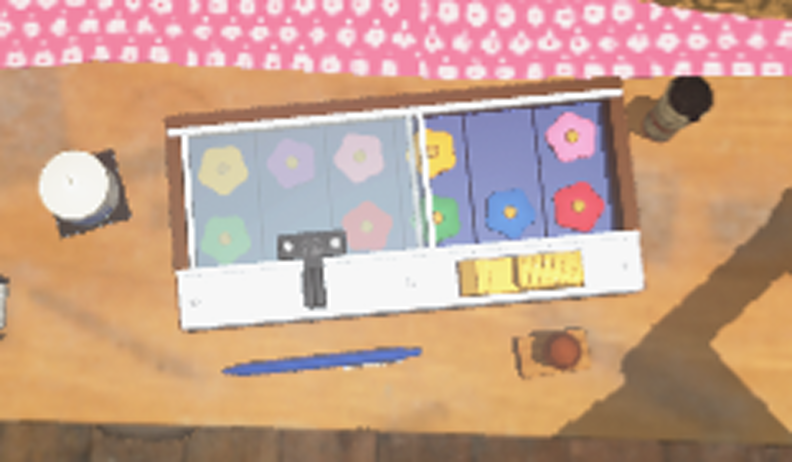

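The top view shows the cover fully left, with the pull at about (313,285) where I predicted 302 to 321. The catch is up, and the pen, stamp, candle and doll are where they were at the start. The arm is clear, so I'm handing in.

```bash
python3 - <<'E'
from workcell import env
print(env.sense()['force'],env.close_job())
E
```

```text
the job is handed in; nothing more can be done
[ 0.14018433  0.84931071 -0.20758537] None
```

The showcase is open and the job is handed in after about 12 s of the 42 s allowed.

- **Pressing the catch:** With the gripper closed as a fingertip, I held the catch down about 9 mm (5 to 6 N). I kept it down while the finger's flank pushed the black pull to the left past the nose.
- **Opening the cover:** I pushed the cover until it stopped. The push force jumped from about 1 N to 22 N with no further travel, which I took as the left stop. I then backed off and moved up and away to the right.

**Final checks:** In the last top picture the pull sits where I predicted for fully open, the catch has sprung back up, and the wrist force is near zero. The pen, stamp, candle and doll look unmoved. The network's best candle match in that picture landed on the brass catch, so the candle check is by eye only. The network's pen position came out 5 mm off its first reading along the pen's length, but the pen's outline in the picture is unchanged.

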